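Load the carrying bar and lift it level

ROBOT

A 6-joint arm with a two-finger parallel gripper is mounted at the origin on a cart in front of the work surface, level with it; the furniture and walls round the work are solid. World frame = base frame: x ahead of the robot, y to its left, z up, the work surface at z = 0. Lengths are in m, angles in degrees, forces in N, time in s.
With the tool pointing down it reaches from about 0.35 to 0.8 m from the base axis. Payload 7.3 kg.
Tool frame: the origin (TCP) lies midway between the tips of the shut fingers; the grasp point (between the pads) lies 19 mm behind it; z points along the fingers, y is the line along which they close (so a half turn about z gives the same grasp; the last joint's range is limited). The gripper opens to 85 mm and grips with 20 to 120 N. Pads are 22 mm wide; open, the fingers measure 114 mm over their backs; the gripper's body (76 mm by 85 mm) begins 54 mm behind the grasp point. The pads swing forward as they close: fully open they stand 13 mm farther back than shut.
Start: joints at [64.859, 19.595, 87.324, -0, 73.075, -8.365], TCP at [0.152, 0.503, 0.194] pointing down, gripper open.
Joint ranges: [-145.02, 145.02], [-44.19, 115.74], [2.07, 154.8], [-57.11, 237.11], [16.16, 152.29], [-177.93, 177.93]. Speed limits (degrees/s): [147.25, 147.25, 180, 180, 180, 180].

INTERFACE

Orientations are given as [roll, pitch, yaw] about the fixed x, y, z axes, in that order (R = Rz(yaw) Ry(pitch) Rx(roll)).
In Python, from cell import robot gives the robot as it stands. The module is installed in compiled form; this text tells all that it offers.
- The arm moves only by the tool carry_out, never from a script. Its argument "steps" is a list of rows, each an object of numbers: "dx", "dy", "dz": the shift along the tool's x, y, z scaled (see below); "spin": the turn about the tool's z scaled (see below); "claw": the opening, from 0 (shut) to 1 (fully open). In form: [{"dx": .., "dy": .., "dz": .., "spin": .., "claw": ..}, ...]. A call has exactly 10 rows; each row shifts and turns the commanded pose from where the row before left it, along the tool's axes as they then stand; what a row does not reach is not made up. The controller multiplies each number of a shift by 200 mm and each number of a turn by 180 degrees. A row lasts 1/12 s, in which the tool goes at most 41.7 mm and 7.16 degrees, less where a joint would pass 70% of its speed; a pose out of reach is approached as far as the arm can. A call with a number of a shift or a turn outside -1 to 1 is refused whole. A call with a gripper value outside its range is refused whole. The fingers move at their own pace and stop on an object; the grip force is fixed at half the most. Time passes only in rows, so rows that do not move let the fingers close, or fill a call up. It gives the time, the measured TCP pose, the force, the opening and the grip force at its end, in the units of the state.
- robot.sense(): the state, without advancing time (a new reading comes with each control period).
- robot.capture(name): name is "scene" or "top" or "wrist"; returns the picture (400x640x3 uint8, blue, green, red); there is no depth.
- robot.calibration(name): a dict with "K" (3x3 intrinsics, pixels), "dist_coeffs" ([k1, k2, p1, p2, k3] as OpenCV has them; the pictures are not rectified), "R" (3x3) and "t" (3): a world point X has camera coordinates R X + t. Camera axes: x right, y down, z forward; pixel columns grow to the right and rows downward; lengths in m; the calibration is good to about 2 mm. A picture is of the moment at which its call begins: read the wrist's pose just before it. calibration takes no time and is no camera call; for the wrist camera it gives the pose at the moment of the call.
- robot.sign_off(): hands the job in; it is judged then, once.
Trained networks look in the newest picture that a camera, given by its name, has taken for a name from the list of things; names that differ only in an ending like _2 or _b are one class to them, and where a whole thing is asked for, a point or a joint stands for the part that bears it (a point fixed in the world has none). Each returns a list of dicts, best first, with "p" (0 to 1); they miss things now and then, are a little off and sometimes report something else, mostly with a low value. They report only what shows in the picture. A call takes as long as a camera call. They do not tell look-alikes from the thing itself.
- robot.masks_of(camera, thing): "pixels" (400x640 bool, what is visible of it) and "location" ([column, row] in pixels, amid what is visible of it).
- robot.spot_point(camera, thing): "location" ([column, row] in pixels: a listed point, or the origin of a listed thing).
The state is a dict: "t": time; "joint_pos": joint angles; "joint_vel": joint speeds; "tau": joint torques, N m; "position": TCP position; "eef_rot": TCP orientation; "ft_force": force on the tool from outside, world axes, zero at the start; "wrist_torque": the same for the moment, N m; "width": opening from 0.0 (shut) to 1.0 (fully open); "grasp_force": force on a finger pad.
Only numpy, scipy, OpenCV 4.12 (cv2) and the standard library are available. Lean on these libraries where they do the work, as an engineer would, in place of code of your own. Each camera call takes 0.05 s, during which the arm holds its last target. There are 200 camera calls.

TASK

Hang the steel pipe saddle that stands on the worktop over the free place on the right-hand half of the carrying bar, astride the bar with its crown resting between the two ribs and its nut on top like the one already hanging on the left, and let go of it. Then take the bar by its wooden handle, lift it straight up out of its stand by about 10 cm with both saddles on it, keeping it level all the way, and finish while holding it there, still and level, above the stand. Leave the other things on the worktop where they are.

Things in the scene. Friction and masses are not known exactly. Their poses are not given: they have to be found in the camera images.
- saddle: Pipe saddle to hang, standing on the worktop to the robot's right: steel strap 25 mm wide, 5 mm thick, bent to an inverted U with feet turned outward and a square nut on top. 74 mm over the feet (its x), 25 mm deep (y), 87 mm tall. Gap between the legs 30 mm (x), open below and along y. Origin: centre of the feet's underside; z up; a half turn looks the same. About 0.13 kg.
- saddle_crown (a point): Centre of the underside of the saddle's flat crown, 50 mm above its feet. The crown's top is 55 mm above the feet; on it stands the plain square nut to grip by, 22 x 22 mm (sides along the saddle's x and y), from 55 to 87 mm above the feet. Beyond it the bench grinder's clear eye shield juts out to about x = 0.57 m (y from -0.23 to -0.10): keep the hand on the near side.
- twin: Second, identical pipe saddle (sizes and frame as saddle's) that already hangs astride the left (+y) half of the bar.
- twin_crown (a point): Centre of the underside of the twin's crown.
- bar: Loose carrying bar, 16 mm square, 340 mm long (its y), lying level in the stand, underside 110 mm above the worktop, +y half to the robot's left. Wooden handle sleeve in the middle: 26 mm wide (x), 70 long (y), from 6 mm below the bar's underside to 30 mm above it. Origin: centre of the bar's underside, at mid-handle; z up. About 0.35 kg, balanced at the handle with both saddles on.
- bar_free_place (a point): Free place: centre of the bar's top face on its right (-y) half, 85 mm from the bar's middle, midway between two thin ribs that stand 3 mm above the top and 1 mm off the sides, 43 mm apart inside. A well hung saddle has its crown's underside here and its x along the bar's x.
- bar_taken_place (a point): The same point on the left (+y) half, between two such ribs, where the twin hangs.
- stand: Grey stand fixed to the worktop: two uprights 10 mm thick (y) and 60 mm wide (x), 150 mm either side of its middle along y, each with an open notch 22 mm wide, floor 110 mm and tips 127 mm above the worktop. Feet 100 x 36 mm and a strip between them, at most 18 mm high. Origin: on the worktop, midway between the uprights; axes as the bar's.
- v_block: Bystander: steel V-block 50 x 44 x 36 mm standing near the saddle; leave it alone. Origin: centre of its underside.
- tape_roll: Bystander: roll of masking tape, 81 mm across, 24 mm high, beyond the stand; leave it alone. Origin: centre of its underside.
- bearing: Bystander: ball bearing, 35 mm across, 11 mm high, lying flat; leave it alone. Origin: centre of its underside.
Mind the look-alikes: they are no part of the job. What is shaped like the saddle but pink or turquoise is not meant. Leave any pink look-alike of the twin alone.

How it is judged (in metres and radians):
On the way:
1. the saddle hangs astride the free place of the bar, let go, while the bar lies in its stand (x of saddle_crown in the frame of bar between -0.009 and 0.009 m and y of saddle_crown in the frame of bar between -0.099 and -0.071 m and z of saddle_crown in the frame of bar between 0.012 and 0.0195 m and angle between the z axis of saddle and the z axis of bar, either way round below 0.12 rad and contact force between saddle and bar above 0.3 N and contact force between saddle and the fingers below 0.05 N and contact force between bar and stand above 0.5 N and height (world z) of bar below 0.118 m), for 0.3 s.
At the end, for the whole second after the job is handed in: Bar held by the fingers, 55-160 mm above its rest, within 60 mm sideways, level to 0.08 rad, still (20 mm/s, 0.12 rad/s), clear of the stand. Both saddles hang free on it, crown down on its top, within 14 mm along and 9 mm across of the middle of their place, aligned to 0.12 rad (x of saddle_crown in the frame of bar between -0.009 and 0.009 m and y of saddle_crown in the frame of bar between -0.099 and -0.071 m and z of saddle_crown in the frame of bar between 0.012 and 0.0195 m and angle between the z axis of each of saddle, twin and the z axis of bar, either way round below 0.12 rad and contact force between each of saddle, twin and bar above 0.3 N and contact force between each of saddle, twin and the fingers below 0.05 N and x of twin_crown in the frame of bar between -0.009 and 0.009 m and y of twin_crown in the frame of bar between 0.071 and 0.099 m and z of twin_crown in the frame of bar between 0.012 and 0.0195 m and height (world z) of bar between 0.165 and 0.27 m and horizontal distance between bar and stand below 0.06 m and angle between bar's own z axis and vertical below 0.08 rad and linear speed of bar below 0.02 m/s and angular speed of bar below 0.12 rad/s and contact force between the fingers and bar above 1 N and contact force between each of bar, saddle, twin and stand below 0.05 N); the arm keeps its last pose, push and grip.
It fails at once if the bar tips more than about 11 degrees from level (angle between bar's own z axis and vertical above 0.2 rad).
It fails at once if the v block is shifted by more than 25 mm (distance of v_block from where it was at the start of the episode above 0.025 m).
It fails at once if the tape roll is shifted by more than 25 mm (distance of tape_roll from where it was at the start of the episode above 0.025 m).
It fails at once if the bearing is shifted by more than 25 mm (distance of bearing from where it was at the start of the episode above 0.025 m).
It also fails if it takes over 48 s, if anything falls off the work surface, if the arm or the gripper's body presses on something with over 40 N, if the wrist force passes 120 N, or if a joint passes its speed limit or range.

## Working session

There is one attempt and no reset: what is moved stays moved. The work goes in short steps, Python scripts to look and compute and a tool call to move; the robot and the scene stay as the last step left them, time stands still between calls to the robot, and variables do not carry over. Pictures are saved under pics/ and viewed, at most 10 in all, crops included, and the job is handed in when it is done.

Besides the shell and the picture viewer there is one more tool, called after "Call:" as name(argument=value, ...), one argument or row to a line, values as JSON. carry_out: Moves the arm, as the interface text tells. Its arguments: {"type":"object","properties":{"steps":{"type":"array"}},"required":["steps"]}

```bash
mkdir -p pics; cat > h.py <<'E'
import numpy as np, cv2
from cell import robot
def ray(c,uv):
    k=robot.calibration(c); K=np.array(k["K"]);R=np.array(k["R"]);t=np.array(k["t"])
    n=cv2.undistortPoints(np.array([[uv]],float),K,np.array(k["dist_coeffs"]))[0,0]
    d=R.T@np.array([n[0],n[1],1]); return -R.T@t, d/np.linalg.norm(d)
def atz(ry,z): o,d=ry; return o+d*(z-o[2])/d[2]
def meet(rs):
    A=np.zeros((3,3));b=np.zeros(3)
    for o,d in rs: P=np.eye(3)-np.outer(d,d);A+=P;b+=P@o
    x=np.linalg.solve(A,b); return x,[np.linalg.norm((np.eye(3)-np.outer(d,d))@(x-o)) for o,d in rs]
def proj(c,X):
    k=robot.calibration(c); R=np.array(k["R"])
    return cv2.projectPoints(np.array(X,float).reshape(-1,3),cv2.Rodrigues(R)[0],np.array(k["t"],float),np.array(k["K"]),np.array(k["dist_coeffs"]))[0][:,0]
E
python3 - <<'E'
from h import *
np.set_printoptions(precision=3,suppress=True)
for c in ("scene","top"):
    im=robot.capture(c); cv2.imwrite(f"pics/{c}0.png",im)
    for th in ("saddle","saddle_crown","twin_crown","bar","bar_free_place","bar_taken_place","stand","v_block","bearing","tape_roll"):
        r=robot.spot_point(c,th)
        print(c,th,[(np.round(x["location"],1).tolist(),round(x["p"],2)) for x in r[:4]])
s=robot.sense();print(s["t"],s["position"],s["eef_rot"])
E
```

```text
scene saddle [([309.3, 280.5], 0.74), ([273.8, 248.5], 0.62), ([392.7, 306.2], 0.56)]
scene saddle_crown [([306.7, 268.0], 0.8), ([389.2, 291.9], 0.75), ([275.3, 234.1], 0.63)]
scene twin_crown [([239.4, 138.2], 0.74), ([210.7, 166.7], 0.68), ([321.3, 150.4], 0.23)]
scene bar [([256.0, 154.3], 0.79)]
scene bar_free_place [([269.4, 164.0], 0.64)]
scene bar_taken_place [([244.6, 138.5], 0.67)]
scene stand [([258.0, 183.2], 0.84)]
scene v_block [([346.7, 321.4], 0.67)]
scene bearing []
scene tape_roll [([320.4, 155.0], 0.87), ([258.4, 182.0], 0.24)]
top saddle [([322.1, 240.9], 0.72), ([372.6, 232.2], 0.69), ([437.4, 193.6], 0.6), ([258.9, 205.6], 0.16)]
top saddle_crown [([378.1, 231.0], 0.62), ([322.2, 237.8], 0.6), ([439.6, 188.5], 0.55)]
top twin_crown [([193.3, 204.7], 0.92), ([195.9, 252.6], 0.73)]
top bar [([229.2, 210.0], 0.64)]
top bar_free_place [([259.8, 205.5], 0.63)]
top bar_taken_place []
top stand [([235.1, 212.5], 0.97), ([259.2, 206.6], 0.73)]
top v_block [([374.1, 233.4], 0.6), ([422.5, 230.9], 0.54)]
top bearing [([311.3, 140.0], 0.52), ([195.1, 212.6], 0.39)]
top tape_roll [([230.0, 122.5], 0.68)]
1.1 [0.152 0.503 0.194] [179.995   0.001 163.227]
```

View pics/scene0.png

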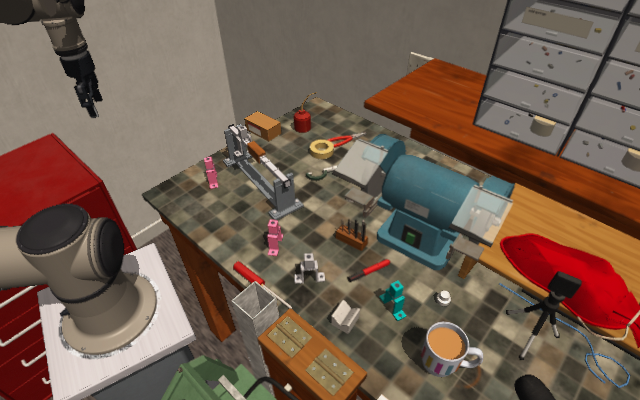

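View pics/top0.png

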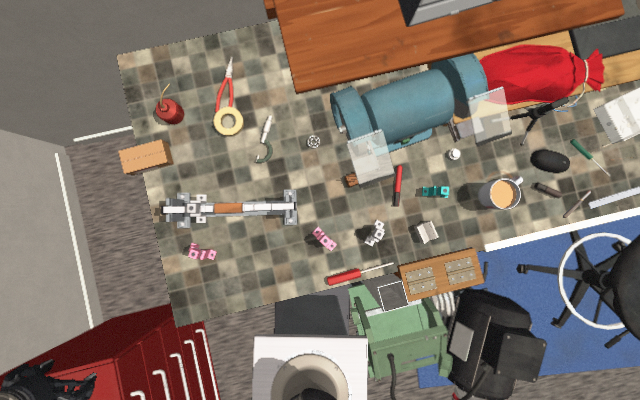

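```bash
python3 - <<'E'
from h import *
np.set_printoptions(precision=3,suppress=True)
a=cv2.resize(cv2.imread("pics/scene0.png")[200:350,230:430],None,fx=3,fy=3,interpolation=2)
b=cv2.resize(cv2.imread("pics/top0.png")[100:280,170:470],None,fx=2,fy=2,interpolation=2)
m=np.zeros((600,800,3),np.uint8)
m[:150*2-0+0,:0]=0
a=cv2.resize(a,(320,240)); m[:240,:320]=a; m[240:600,:600]=b
cv2.imwrite("pics/crop0.png",m)
S=lambda u:ray("scene",u); T=lambda u:ray("top",u)
for n,s,ts in (("sadA",(306.7,268),0),("sadB",(389.2,291.9),0),("sadC",(275.3,234.1),0)):
    for tt in ((378.1,231),(322.2,237.8),(439.6,188.5)):
        x,e=meet([S(s),T(tt)]); print(n,tt,x,np.round(e,3))
for n,s,t in (("bar",(256,154.3),(229.2,210)),("free",(269.4,164),(259.8,205.5)),("twin",(239.4,138.2),(193.3,204.7)),("pink",(210.7,166.7),(195.9,252.6)),("stand",(258,183.2),(235.1,212.5)),("v",(346.7,321.4),(422.5,230.9)),("tape",(320.4,155),(230,122.5))):
    x,e=meet([S(s),T(t)]); print(n,x,np.round(e,3))
print("bearing",atz(T((311.3,140)),0))
E
```

```text
sadA (378.1, 231) [ 0.444 -0.175  0.045] [0.005 0.005]
sadA (322.2, 237.8) [ 0.456 -0.051 -0.104] [0.045 0.045]
sadA (439.6, 188.5) [ 0.478 -0.275  0.178] [0.086 0.086]
sadB (378.1, 231) [ 0.516 -0.25  -0.008] [0.094 0.094]
sadB (322.2, 237.8) [ 0.523 -0.152 -0.074] [0.162 0.162]
sadB (439.6, 188.5) [ 0.564 -0.34   0.054] [0.007 0.007]
sadC (378.1, 231) [ 0.421 -0.145  0.162] [0.035 0.035]
sadC (322.2, 237.8) [ 0.429 -0.026  0.034] [0.003 0.003]
sadC (439.6, 188.5) [ 0.452 -0.242  0.28 ] [0.104 0.104]
bar [0.5   0.215 0.114] [0.003 0.003]
free [0.51  0.138 0.125] [0. 0.]
twin [0.502 0.311 0.115] [0.007 0.007]
pink [0.384 0.313 0.053] [0.003 0.003]
stand [ 0.495  0.223 -0.002] [0.004 0.004]
v [ 0.453 -0.316 -0.007] [0.004 0.004]
tape [ 0.753  0.253 -0.018] [0.001 0.001]
bearing [0.705 0.013 0.   ]
```

Scene picture: the steel saddle is at about (309,270), a pink look-alike at (274,238) and a turquoise one at (394,298). The steel twin is on the bar at (238,138), with a pink twin look-alike at (211,170). In the top picture these are steel (376,232), pink (323,238), turquoise (436,191), twin (195,208) and pink twin (201,252). The steel ones fit the description because the text excludes pink and turquoise. I'll confirm this in the enlarged crop.

View pics/crop0.png

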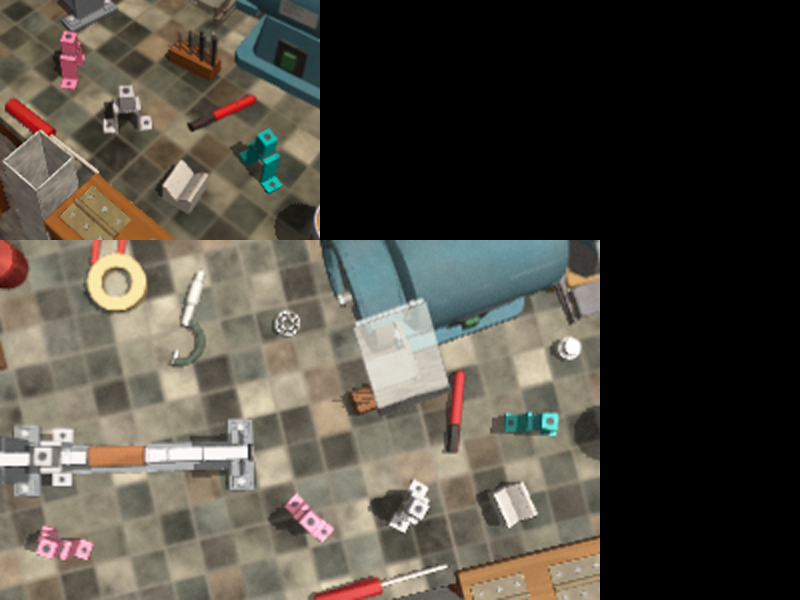

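```bash
python3 - <<'E'
from h import *
np.set_printoptions(precision=3,suppress=True)
k=robot.calibration("wrist");s=robot.sense()
R=np.array(k["R"]);t=np.array(k["t"]);c=-R.T@t
from scipy.spatial.transform import Rotation as Ro
W=Ro.from_euler("xyz",s["eef_rot"],degrees=True).as_matrix()
print("cam in tool",W.T@(c-s["position"]),"\n",W.T@R.T,np.array(k["K"]).tolist())
print(W)
E
```

```text
cam in tool [ 0.072  0.    -0.18 ] 
 [[-0.    -0.96  -0.282]
 [ 1.    -0.    -0.   ]
 [ 0.    -0.282  0.96 ]] [[315.34698632815946, 0.0, 321.3556487557458], [0.0, 315.34698632815946, 196.803684742313], [0.0, 0.0, 1.0]]
[[-0.957  0.289  0.   ]
 [ 0.289  0.957  0.   ]
 [-0.     0.    -1.   ]]
```

The crop confirms it: the steel saddle is at scene (309,270) / top (376,232), or about x 0.444, y -0.175. The free place is at about (0.51, 0.138, 0.125). Next I'll plan the approach.

```bash
cat >> h.py <<'E'
from scipy.spatial.transform import Rotation as Ro
def plan(pts,claw,n,start=None,yaw0=None):
    """pts: list of (x,y,z,yaw,rows). prints rows in tool axes, shift-then-turn"""
    s=robot.sense(); p=np.array(s["position"] if start is None else start,float); y=s["eef_rot"][2] if yaw0 is None else yaw0
    out=[]
    for x in pts:
        d=(np.array(x[:3])-p)/x[4]; dy=((x[3]-y+180)%360-180)/x[4]
        for i in range(int(x[4])):
            W=Ro.from_euler("xyz",[180,0,y],degrees=True).as_matrix()
            v=W.T@d/0.2; out.append([round(float(q),3) for q in v]+[round(-dy/180,4)]); 
            # track rounded
            p=p+W@np.array(out[-1][:3])*0.2; y-=out[-1][3]*180
    for i,o in enumerate(out):
        if i%10==0: print("call")
        print('{"dx":%g,"dy":%g,"dz":%g,"spin":%g,"claw":%g},'%(*o,claw))
    print("end",p,y)
E
python3 - <<'E'
from h import *
plan([(0.30,0.30,0.25,123,10),(0.42,0.0,0.27,85,10),(0.44,-0.175,0.25,58,7),(0.44,-0.175,0.25,58,3)],1,0)
E
```

```text
call
{"dx":-0.1,"dy":-0.076,"dz":-0.028,"spin":0.0223,"claw":1},
{"dx":-0.105,"dy":-0.068,"dz":-0.028,"spin":0.0223,"claw":1},
{"dx":-0.11,"dy":-0.061,"dz":-0.028,"spin":0.0223,"claw":1},
{"dx":-0.114,"dy":-0.053,"dz":-0.028,"spin":0.0223,"claw":1},
{"dx":-0.117,"dy":-0.045,"dz":-0.028,"spin":0.0223,"claw":1},
{"dx":-0.12,"dy":-0.037,"dz":-0.028,"spin":0.0223,"claw":1},
{"dx":-0.122,"dy":-0.028,"dz":-0.028,"spin":0.0223,"claw":1},
{"dx":-0.124,"dy":-0.019,"dz":-0.028,"spin":0.0223,"claw":1},
{"dx":-0.125,"dy":-0.011,"dz":-0.028,"spin":0.0223,"claw":1},
{"dx":-0.126,"dy":-0.002,"dz":-0.028,"spin":0.0223,"claw":1},
call
{"dx":-0.159,"dy":-0.032,"dz":-0.01,"spin":0.0212,"claw":1},
{"dx":-0.16,"dy":-0.021,"dz":-0.01,"spin":0.0212,"claw":1},
{"dx":-0.161,"dy":-0.01,"dz":-0.01,"spin":0.0212,"claw":1},
{"dx":-0.162,"dy":0.001,"dz":-0.01,"spin":0.0212,"claw":1},
{"dx":-0.161,"dy":0.011,"dz":-0.01,"spin":0.0212,"claw":1},
{"dx":-0.16,"dy":0.022,"dz":-0.01,"spin":0.0212,"claw":1},
{"dx":-0.158,"dy":0.033,"dz":-0.01,"spin":0.0212,"claw":1},
{"dx":-0.156,"dy":0.043,"dz":-0.01,"spin":0.0212,"claw":1},
{"dx":-0.153,"dy":0.053,"dz":-0.01,"spin":0.0212,"claw":1},
{"dx":-0.149,"dy":0.063,"dz":-0.01,"spin":0.0212,"claw":1},
call
{"dx":-0.123,"dy":0.025,"dz":0.015,"spin":0.0214,"claw":1},
{"dx":-0.121,"dy":0.034,"dz":0.015,"spin":0.0214,"claw":1},
{"dx":-0.119,"dy":0.042,"dz":0.015,"spin":0.0214,"claw":1},
{"dx":-0.116,"dy":0.05,"dz":0.015,"spin":0.0214,"claw":1},
{"dx":-0.112,"dy":0.057,"dz":0.015,"spin":0.0214,"claw":1},
{"dx":-0.108,"dy":0.065,"dz":0.015,"spin":0.0214,"claw":1},
{"dx":-0.103,"dy":0.072,"dz":0.015,"spin":0.0214,"claw":1},
{"dx":0,"dy":-0,"dz":-0.001,"spin":-0.0001,"claw":1},
{"dx":0,"dy":-0,"dz":-0.001,"spin":-0.0001,"claw":1},
{"dx":0,"dy":-0,"dz":-0.001,"spin":-0.0001,"claw":1},
end [ 0.4402091  -0.17519827  0.25002596] 58.01687053633658
```

Call:
carry_out(
  steps=[
    {"dx":-0.1,"dy":-0.076,"dz":-0.028,"spin":0.0223,"claw":1},
    {"dx":-0.105,"dy":-0.068,"dz":-0.028,"spin":0.0223,"claw":1},
    {"dx":-0.11,"dy":-0.061,"dz":-0.028,"spin":0.0223,"claw":1},
    {"dx":-0.114,"dy":-0.053,"dz":-0.028,"spin":0.0223,"claw":1},
    {"dx":-0.117,"dy":-0.045,"dz":-0.028,"spin":0.0223,"claw":1},
    {"dx":-0.12,"dy":-0.037,"dz":-0.028,"spin":0.0223,"claw":1},
    {"dx":-0.122,"dy":-0.028,"dz":-0.028,"spin":0.0223,"claw":1},
    {"dx":-0.124,"dy":-0.019,"dz":-0.028,"spin":0.0223,"claw":1},
    {"dx":-0.125,"dy":-0.011,"dz":-0.028,"spin":0.0223,"claw":1},
    {"dx":-0.126,"dy":-0.002,"dz":-0.028,"spin":0.0223,"claw":1},
  ],
)

```text
t: 1.93
position: [0.3002, 0.299, 0.2508]
eef_rot: [180.0, -0.0, 122.9]
ft_force: [0.7, 0.4, 0.8]
width: 1.001
grasp_force: 0.0
```

Call:
carry_out(
  steps=[
    {"dx":-0.159,"dy":-0.032,"dz":-0.01,"spin":0.0212,"claw":1},
    {"dx":-0.16,"dy":-0.021,"dz":-0.01,"spin":0.0212,"claw":1},
    {"dx":-0.161,"dy":-0.01,"dz":-0.01,"spin":0.0212,"claw":1},
    {"dx":-0.162,"dy":0.001,"dz":-0.01,"spin":0.0212,"claw":1},
    {"dx":-0.161,"dy":0.011,"dz":-0.01,"spin":0.0212,"claw":1},
    {"dx":-0.16,"dy":0.022,"dz":-0.01,"spin":0.0212,"claw":1},
    {"dx":-0.158,"dy":0.033,"dz":-0.01,"spin":0.0212,"claw":1},
    {"dx":-0.156,"dy":0.043,"dz":-0.01,"spin":0.0212,"claw":1},
    {"dx":-0.153,"dy":0.053,"dz":-0.01,"spin":0.0212,"claw":1},
    {"dx":-0.149,"dy":0.063,"dz":-0.01,"spin":0.0212,"claw":1},
  ],
)

```text
t: 2.77
position: [0.4201, -0.0018, 0.2707]
eef_rot: [180.0, -0.0, 84.7]
ft_force: [1.1, 0.8, 0.1]
width: 1.002
grasp_force: 0.0
```

Call:
carry_out(
  steps=[
    {"dx":-0.123,"dy":0.025,"dz":0.015,"spin":0.0214,"claw":1},
    {"dx":-0.121,"dy":0.034,"dz":0.015,"spin":0.0214,"claw":1},
    {"dx":-0.119,"dy":0.042,"dz":0.015,"spin":0.0214,"claw":1},
    {"dx":-0.116,"dy":0.05,"dz":0.015,"spin":0.0214,"claw":1},
    {"dx":-0.112,"dy":0.057,"dz":0.015,"spin":0.0214,"claw":1},
    {"dx":-0.108,"dy":0.065,"dz":0.015,"spin":0.0214,"claw":1},
    {"dx":-0.103,"dy":0.072,"dz":0.015,"spin":0.0214,"claw":1},
    {"dx":0,"dy":0,"dz":0,"spin":0,"claw":1},
    {"dx":0,"dy":0,"dz":0,"spin":0,"claw":1},
    {"dx":0,"dy":0,"dz":0,"spin":0,"claw":1},
  ],
)

```text
t: 3.6
position: [0.44, -0.1747, 0.2494]
eef_rot: [-180.0, -0.0, 58.0]
ft_force: [-0.3, 0.5, -0.1]
width: 1.001
grasp_force: 0.0
```

```bash
python3 - <<'E'
from h import *
np.set_printoptions(precision=4,suppress=True)
s=robot.sense();print(s["t"],s["position"],s["eef_rot"])
im=robot.capture("wrist");cv2.imwrite("pics/w1.png",im)
for th in ("saddle","saddle_crown"):
    for x in robot.spot_point("wrist",th)[:3]: print(th,np.round(x["location"],1),round(x["p"],2),"z0",atz(ray("wrist",x["location"]),0),"z50",atz(ray("wrist",x["location"]),.05))
E
```

```text
3.6 [ 0.44   -0.1747  0.2494] [-179.9718   -0.0262   58.0016]
saddle [250.9  69.9] 0.94 z0 [ 0.424  -0.0285  0.    ] z50 [ 0.4302 -0.0384  0.05  ]
saddle [457.2 212.8] 0.91 z0 [ 0.5659 -0.3457  0.    ] z50 [ 0.5556 -0.3187  0.05  ]
saddle [324.  157.2] 0.8 z0 [ 0.4439 -0.1743  0.    ] z50 [ 0.4478 -0.1672  0.05  ]
saddle_crown [241.2  67.6] 0.89 z0 [ 0.4151 -0.0195  0.    ] z50 [ 0.4223 -0.0304  0.05  ]
saddle_crown [326.2 160. ] 0.75 z0 [ 0.4445 -0.1792  0.    ] z50 [ 0.4483 -0.1715  0.05  ]
saddle_crown [472.4 224.6] 0.63 z0 [ 0.5777 -0.3749  0.    ] z50 [ 0.566  -0.3444  0.05  ]
```

View pics/w1.png

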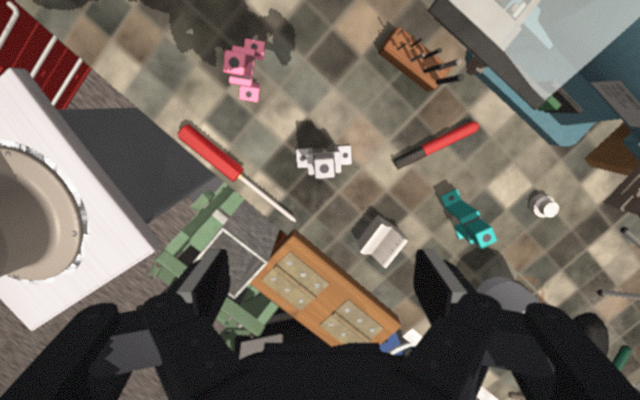

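The wrist picture shows the steel saddle at (323,162), the V-block at (383,242), the pink look-alike at (245,70) and the turquoise one at (468,215). I'll fit the saddle's pose to its mask.

```bash
cat >> h.py <<'E'
from scipy.optimize import minimize
B=[(-.011,.011,-.011,.011,.055,.087),(-.02,.02,-.0125,.0125,.05,.055)]+[(a,b,-.0125,.0125,z0,z1) for a,b,z0,z1 in((.015,.02,0,.055),(-.02,-.015,0,.055),(.015,.037,0,.005),(-.037,-.015,0,.005))]
def sil(cam,x,y,yaw,z=0):
    m=np.zeros((1600,2560),np.uint8)
    c,s=np.cos(yaw),np.sin(yaw)
    for b in B:
        P=np.array([(u,v,w) for u in b[:2] for v in b[2:4] for w in b[4:]])
        P=np.c_[x+c*P[:,0]-s*P[:,1],y+s*P[:,0]+c*P[:,1],z+P[:,2]]
        q=(proj(cam,P)+.5)*4-.5
        cv2.fillConvexPoly(m,cv2.convexHull(np.round(q).astype(np.int32)),255)
    return cv2.resize(m,(640,400),interpolation=cv2.INTER_AREA)/255.
def fit(masks,x0):
    ms={c:cv2.GaussianBlur(m.astype(np.float32),(0,0),.7) for c,m in masks.items()}
    f=lambda p:sum(((cv2.GaussianBlur(sil(c,*p[:3],*(p[3:])).astype(np.float32),(0,0),.7)-m)**2).sum()/m.sum() for c,m in ms.items())
    n=len(x0); best=min((minimize(f,np.array(x0)+np.array([0,0,d]+[0]*(n-3)),method="Nelder-Mead",options=dict(initial_simplex=np.array(x0)+np.array([0,0,d]+[0]*(n-3))+np.vstack([np.zeros(n),np.diag([.006,.006,.15,.006][:n])]),xatol=1e-4,fatol=1e-4)) for d in(-.3,0,.3)),key=lambda r:r.fun)
    return best
E
python3 - <<'E'
from h import *
np.set_printoptions(precision=4,suppress=True)
im=robot.capture("wrist")
r=min(robot.masks_of("wrist","saddle"),key=lambda x:np.hypot(*(np.array(x["location"])-(323,162))))
M={"wrist":r["pixels"]}
q=min(robot.masks_of("top","saddle"),key=lambda x:np.hypot(*(np.array(x["location"])-(376,232))))
print(r["p"],r["pixels"].sum(),q["p"],q["pixels"].sum(),q["location"])
for z in ((),(0.,)):
    b=fit(M,(.444,-.175,np.radians(-32))+z);print(b.x,np.degrees(b.x[2]),b.fun)
b=fit({**M,"top":q["pixels"]},(.444,-.175,np.radians(-32),0.));print(b.x,np.degrees(b.x[2]),b.fun)
E
```

```text
0.89 1269 0.62 196 [376.2, 236.4]
[ 0.4445 -0.1728 -0.486 ] -27.848522076144818 0.007864745333790779Traceback (most recent call last):
  File "<stdin>", line 9, in <module>
  File "h.py", line 45, in fit
    n=len(x0); best=min((minimize(f,np.array(x0)+np.array([0,0,d]+[0]*(n-3)),method="Nelder-Mead",options=dict(initial_simplex=np.array(x0)+np.array([0,0,d]+[0]*(n-3))+np.vstack([np.zeros(n),np.diag([.006,.006,.15,.006][:n])]),xatol=1e-4,fatol=1e-4)) for d in(-.3,0,.3)),key=lambda r:r.fun)
                    ~~~^^^^^^^^^^^^^^^^^^^^^^^^^^^^^^^^^^^^^^^^^^^^^^^^^^^^^^^^^^^^^^^^^^^^^^^^^^^^^^^^^^^^^^^^^^^^^^^^^^^^^^^^^^^^^^^^^^^^^^^^^^^^^^^^^^^^^^^^^^^^^^^^^^^^^^^^^^^^^^^^^^^^^^^^^^^^^^^^^^^^^^^^^^^^^^^^^^^^^^^^^^^^^^^^^^^^^^^^^^^^^^^^^^^^^^^^^^^^^^^^^^^^^^^^^^^^^^^^^^^^^^^^^^^
  File "h.py", line 45, in <genexpr>
    n=len(x0); best=min((minimize(f,np.array(x0)+np.array([0,0,d]+[0]*(n-3)),method="Nelder-Mead",options=dict(initial_simplex=np.array(x0)+np.array([0,0,d]+[0]*(n-3))+np.vstack([np.zeros(n),np.diag([.006,.006,.15,.006][:n])]),xatol=1e-4,fatol=1e-4)) for d in(-.3,0,.3)),key=la
[... 500 characters left out ...]
a p:sum(((cv2.GaussianBlur(sil(c,*p[:3],*(p[3:])).astype(np.float32),(0,0),.7)-m)**2).sum()/m.sum() for c,m in ms.items())
               ~~~^^^^^^^^^^^^^^^^^^^^^^^^^^^^^^^^^^^^^^^^^^^^^^^^^^^^^^^^^^^^^^^^^^^^^^^^^^^^^^^^^^^^^^^^^^^^^^^^^^^^^^^^^^^^^^^^^^^
  File "h.py", line 44, in <genexpr>
    f=lambda p:sum(((cv2.GaussianBlur(sil(c,*p[:3],*(p[3:])).astype(np.float32),(0,0),.7)-m)**2).sum()/m.sum() for c,m in ms.items())
                                      ~~~^^^^^^^^^^^^^^^^^^^
  File "h.py", line 39, in sil
    q=(proj(cam,P)+.5)*4-.5
       ~~~~^^^^^^^
  File "h.py", line 13, in proj
    k=robot.calibration(c); R=np.array(k["R"])
ValueError: time passes only in moves, steps and waits
```

```bash
sed -i 's/^def ray/_C={}\ndef calib(c):\n    if c not in _C: _C[c]=robot.calibration(c)\n    return _C[c]\ndef ray/; s/k=robot.calibration(c); /k=calib(c); /' h.py
python3 - <<'E'
from h import *
print(robot.sense()["t"])
plan([(.4445,-.1728,.13,62.15,8),(.4445,-.1728,.059,62.15,8)],1,0)
E
```

```text
3.9
call
{"dx":0.002,"dy":0.002,"dz":0.075,"spin":-0.0029,"claw":1},
{"dx":0.002,"dy":0.002,"dz":0.075,"spin":-0.0029,"claw":1},
{"dx":0.002,"dy":0.002,"dz":0.075,"spin":-0.0029,"claw":1},
{"dx":0.002,"dy":0.002,"dz":0.075,"spin":-0.0029,"claw":1},
{"dx":0.002,"dy":0.002,"dz":0.075,"spin":-0.0029,"claw":1},
{"dx":0.002,"dy":0.002,"dz":0.075,"spin":-0.0029,"claw":1},
{"dx":0.002,"dy":0.002,"dz":0.075,"spin":-0.0029,"claw":1},
{"dx":0.002,"dy":0.002,"dz":0.075,"spin":-0.0029,"claw":1},
{"dx":0,"dy":-0,"dz":0.044,"spin":0,"claw":1},
{"dx":0,"dy":-0,"dz":0.044,"spin":0,"claw":1},
call
{"dx":0,"dy":-0,"dz":0.044,"spin":0,"claw":1},
{"dx":0,"dy":-0,"dz":0.044,"spin":0,"claw":1},
{"dx":0,"dy":-0,"dz":0.044,"spin":0,"claw":1},
{"dx":0,"dy":-0,"dz":0.044,"spin":0,"claw":1},
{"dx":0,"dy":-0,"dz":0.044,"spin":0,"claw":1},
{"dx":0,"dy":-0,"dz":0.044,"spin":0,"claw":1},
end [ 0.44461938 -0.17340249  0.05925359] 62.21181282455236
```

Call:
carry_out(
  steps=[
    {"dx":0.002,"dy":0.002,"dz":0.075,"spin":-0.0029,"claw":1},
    {"dx":0.002,"dy":0.002,"dz":0.075,"spin":-0.0029,"claw":1},
    {"dx":0.002,"dy":0.002,"dz":0.075,"spin":-0.0029,"claw":1},
    {"dx":0.002,"dy":0.002,"dz":0.075,"spin":-0.0029,"claw":1},
    {"dx":0.002,"dy":0.002,"dz":0.075,"spin":-0.0029,"claw":1},
    {"dx":0.002,"dy":0.002,"dz":0.075,"spin":-0.0029,"claw":1},
    {"dx":0.002,"dy":0.002,"dz":0.075,"spin":-0.0029,"claw":1},
    {"dx":0.002,"dy":0.002,"dz":0.075,"spin":-0.0029,"claw":1},
    {"dx":0,"dy":0,"dz":0,"spin":0,"claw":1},
    {"dx":0,"dy":0,"dz":0,"spin":0,"claw":1},
  ],
)

```text
t: 4.73
position: [0.4443, -0.1736, 0.1292]
eef_rot: [-179.9, -0.0, 62.2]
ft_force: [-0.0, -0.6, 0.1]
width: 0.999
grasp_force: 0.0
```

```bash
python3 - <<'E'
from h import *
np.set_printoptions(precision=4,suppress=True)
robot.capture("wrist")
c=proj("wrist",[.4445,-.1728,.04])[0]
r=min(robot.masks_of("wrist","saddle"),key=lambda x:np.hypot(*(np.array(x["location"])-c)))
print(c,r["location"],r["p"],r["pixels"].sum())
for z in ((),(0.,)):
    b=fit({"wrist":r["pixels"]},(.4445,-.173,np.radians(-28))+z);print(b.x,np.degrees(b.x[2]),b.fun)
plan([(b.x[0],b.x[1],.059,np.degrees(b.x[2])+90,8)],1,0)
E
```

```text
[321.0023 187.4251] [323.0, 186.9] 0.64 2597
[ 0.4446 -0.1731 -0.4849] -27.785076150218924 0.010969460941851139
[ 0.4443 -0.1739 -0.4869 -0.0032] -27.900177808896697 0.008180025964975357
call
{"dx":-0,"dy":-0.001,"dz":0.045,"spin":0,"claw":1},
{"dx":-0,"dy":-0.001,"dz":0.045,"spin":0,"claw":1},
{"dx":-0,"dy":-0.001,"dz":0.045,"spin":0,"claw":1},
{"dx":-0,"dy":-0.001,"dz":0.045,"spin":0,"claw":1},
{"dx":-0,"dy":-0.001,"dz":0.045,"spin":0,"claw":1},
{"dx":-0,"dy":-0.001,"dz":0.045,"spin":0,"claw":1},
{"dx":-0,"dy":-0.001,"dz":0.045,"spin":0,"claw":1},
{"dx":-0,"dy":-0.001,"dz":0.045,"spin":0,"claw":1},
end [ 0.4437 -0.1735  0.0583] 62.14302328682149
```

Both fits agree to within 1 mm, and the saddle is at worktop height. I'll descend and close.

Call:
carry_out(
  steps=[
    {"dx":0,"dy":0,"dz":0.044,"spin":0,"claw":1},
    {"dx":0,"dy":0,"dz":0.044,"spin":0,"claw":1},
    {"dx":0,"dy":0,"dz":0.044,"spin":0,"claw":1},
    {"dx":0,"dy":0,"dz":0.044,"spin":0,"claw":1},
    {"dx":0,"dy":0,"dz":0.044,"spin":0,"claw":1},
    {"dx":0,"dy":0,"dz":0.044,"spin":0,"claw":1},
    {"dx":0,"dy":0,"dz":0.044,"spin":0,"claw":1},
    {"dx":0,"dy":0,"dz":0.044,"spin":0,"claw":1},
    {"dx":0,"dy":0,"dz":0,"spin":0,"claw":1},
    {"dx":0,"dy":0,"dz":0,"spin":0,"claw":0.6},
  ],
)

```text
t: 5.67
position: [0.4443, -0.1739, 0.0584]
eef_rot: [-179.9, -0.0, 62.1]
ft_force: [-0.3, -0.2, 0.1]
width: 0.882
grasp_force: 0.0
```

Call:
carry_out(
  steps=[
    {"dx":0,"dy":0,"dz":0,"spin":0,"claw":0.4},
    {"dx":0,"dy":0,"dz":0,"spin":0,"claw":0.3},
    {"dx":0,"dy":0,"dz":0,"spin":0,"claw":0.2},
    {"dx":0,"dy":0,"dz":0,"spin":0,"claw":0.1},
    {"dx":0,"dy":0,"dz":0,"spin":0,"claw":0.0},
    {"dx":0,"dy":0,"dz":0,"spin":0,"claw":0},
    {"dx":0,"dy":0,"dz":0,"spin":0,"claw":0},
    {"dx":0,"dy":0,"dz":0,"spin":0,"claw":0},
    {"dx":0,"dy":0,"dz":0,"spin":0,"claw":0},
    {"dx":0,"dy":0,"dz":0,"spin":0,"claw":0},
  ],
)

```text
t: 6.5
position: [0.4445, -0.174, 0.059]
eef_rot: [-180.0, -0.0, 62.1]
ft_force: [-0.0, -0.2, 0.0]
width: 0.001
grasp_force: 0.0
```

The fingers shut on nothing, so I'll look.

```bash
python3 - <<'E'
from h import *
np.set_printoptions(precision=4,suppress=True)
a=robot.capture("wrist");b=robot.capture("scene")
m=np.zeros((400,800,3),np.uint8); m[:,:400]=a[:,120:520]; m[:,400:]=cv2.resize(b[200:330,240:370],(400,400),interpolation=2)
cv2.imwrite("pics/miss.png",m)
print(proj("wrist",[[.4445,-.174,.059],[.4445,-.174,.087]]),proj("scene",[.4445,-.174,.087]))
E
```

```text
[[322.3111 226.0774]
 [322.4802 245.7619]] [[308.1135 256.4613]]
```

View pics/miss.png

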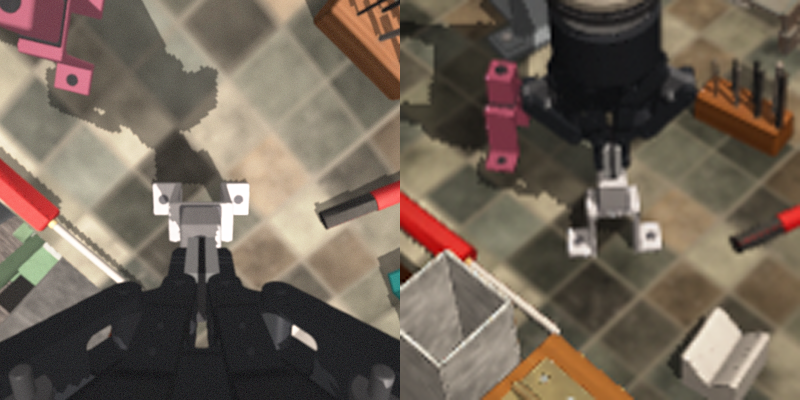

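The saddle now stands ahead of the shut fingers along tool +x: the nut is near crop (200,218) and the fingertip at (203,237). It is still upright and aligned. I'll refit its pose from the wrist and scene views to see whether it moved.

```bash
python3 - <<'E'
from h import *
np.set_printoptions(precision=4,suppress=True)
M={}
for c,g in (("wrist",(322,200)),("scene",(309,265))):
    robot.capture(c) 
    r=min(robot.masks_of(c,"saddle"),key=lambda x:np.hypot(*(np.array(x["location"])-g)))
    M[c]=r["pixels"];print(c,r["location"],r["p"],r["pixels"].sum())
    b=fit({c:M[c]},(.4445,-.165,np.radians(-28)));print(b.x,np.degrees(b.x[2]),b.fun)
s0=sil("scene",.4445,-.1735,-.486)
old=cv2.imread("pics/scene0.png")
m=np.hstack([cv2.resize(i[225:300,260:350],(400,333),interpolation=2) for i in (old,robot.capture("scene"))])
o=old.copy();cs,_=cv2.findContours((s0>.5).astype(np.uint8),0,1);cv2.drawContours(o,cs,-1,(0,0,255),1)
m[:, :400]=cv2.resize(o[225:300,260:350],(400,333),interpolation=2)
cv2.imwrite("pics/cmp.png",m)
print(robot.sense()["t"])
E
```

```text
wrist [320.9, 208.9] 0.61 3986
[ 0.4442 -0.1721 -0.4939] -28.299999727571386 0.2376776933670044
scene [307.0, 269.0] 0.89 294
[ 0.4446 -0.1751 -0.5113] -29.296812930428874 0.2519475817680359
6.85
```

View pics/cmp.png

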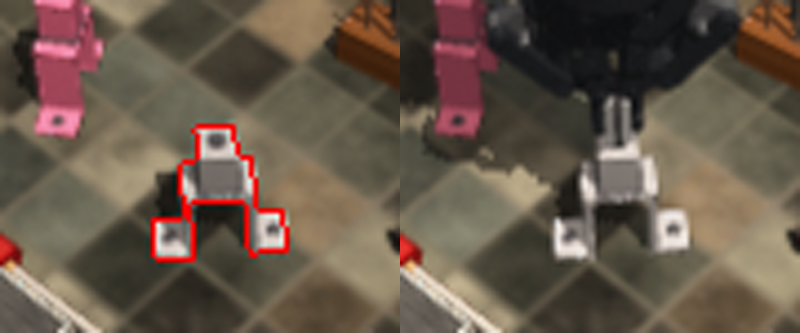

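The left panel shows the fit matching the saddle exactly. In the right panel the saddle has not moved, and the shut fingertips hide the top of its nut at crop (618,140), so they seem to be just above or beside it. I'll triangulate the fingertip.

```bash
python3 - <<'E'
from h import *
np.set_printoptions(precision=4,suppress=True)
s=robot.sense();print(s["position"],s["width"],s["joint_pos"],s["t"])
x,e=meet([ray("wrist",(322,237)),ray("scene",(309,257.3))]);print(x,e)
W=Ro.from_euler("xyz",s["eef_rot"],degrees=True).as_matrix();print("in tool",W.T@(x-s["position"]))
a=robot.capture("wrist");b=robot.capture("scene")
m=np.hstack([cv2.resize(a[170:290,262:382],(400,400),interpolation=2),cv2.resize(b[235:285,285:335],(400,400),interpolation=2)])
cv2.imwrite("pics/tip.png",m)
E
```

```text
[ 0.4446 -0.174   0.059 ] -0.0010942364735684572 [-30.5915  24.0524 105.1115   0.0065  50.8382  -2.7345] 6.85
[ 0.4464 -0.1724  0.0808] [np.float64(0.0011369185789982083), np.float64(0.0011369185789982439)]
in tool [ 0.0023  0.0008 -0.0218]
```

View pics/tip.png

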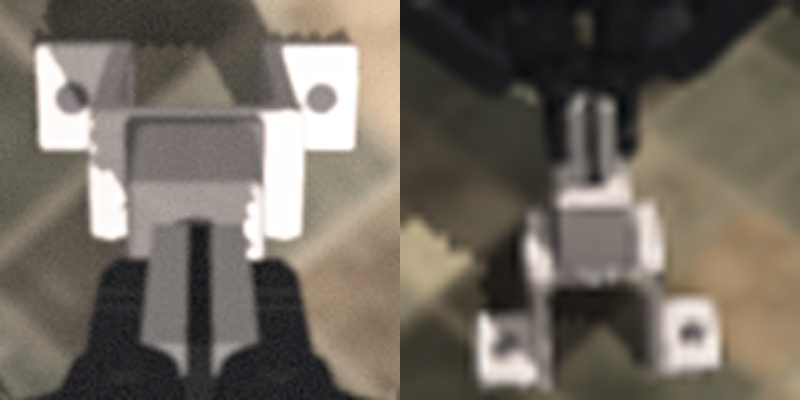

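In both views the silver pad ends lie over the middle of the nut's top face, at wrist (321,237) and scene (309,258). So the real finger ends sit about 25 mm behind the reported TCP. The saddle is untouched, so I'll open, go 21 mm lower and close again.

Call:
carry_out(
  steps=[
    {"dx":0,"dy":0,"dz":-0.02,"spin":0,"claw":1},
    {"dx":0,"dy":0,"dz":0,"spin":0,"claw":1},
    {"dx":0,"dy":0,"dz":0,"spin":0,"claw":1},
    {"dx":0,"dy":0,"dz":0,"spin":0,"claw":1},
    {"dx":0,"dy":0,"dz":0,"spin":0,"claw":1},
    {"dx":0,"dy":0,"dz":0.025,"spin":0,"claw":1},
    {"dx":0,"dy":0,"dz":0.025,"spin":0,"claw":1},
    {"dx":0,"dy":0,"dz":0.025,"spin":0,"claw":1},
    {"dx":0,"dy":0,"dz":0.025,"spin":0,"claw":1},
    {"dx":0,"dy":0,"dz":0.025,"spin":0,"claw":1},
  ],
)

```text
t: 7.78
position: [0.4443, -0.1739, 0.0372]
eef_rot: [-180.0, -0.0, 62.1]
ft_force: [-1.0, 0.1, -0.3]
width: 0.995
grasp_force: 0.0
```

Call:
carry_out(
  steps=[
    {"dx":0,"dy":0,"dz":0,"spin":0,"claw":0.7},
    {"dx":0,"dy":0,"dz":0,"spin":0,"claw":0.5},
    {"dx":0,"dy":0,"dz":0,"spin":0,"claw":0.4},
    {"dx":0,"dy":0,"dz":0,"spin":0,"claw":0.3},
    {"dx":0,"dy":0,"dz":0,"spin":0,"claw":0.2},
    {"dx":0,"dy":0,"dz":0,"spin":0,"claw":0.1},
    {"dx":0,"dy":0,"dz":0,"spin":0,"claw":0},
    {"dx":0,"dy":0,"dz":0,"spin":0,"claw":0},
    {"dx":0,"dy":0,"dz":0,"spin":0,"claw":0},
    {"dx":0,"dy":0,"dz":0,"spin":0,"claw":0},
  ],
)

```text
t: 8.62
position: [0.4446, -0.1741, 0.0384]
eef_rot: [180.0, -0.0, 62.1]
ft_force: [-2.2, 1.8, 5.7]
width: 0.237
grasp_force: 59.2
```

Gripped on the nut (20 mm opening, 59 N). Next I'll lift and move to a viewing place near the bar.

```bash
python3 - <<'E'
from h import *
plan([(.4446,-.174,.25,62.1,10),(.46,.07,.27,90,9),(.46,.07,.27,90,1)],0,0)
E
```

```text
call
{"dx":0,"dy":-0,"dz":-0.106,"spin":0,"claw":0},
{"dx":0,"dy":-0,"dz":-0.106,"spin":0,"claw":0},
{"dx":0,"dy":-0,"dz":-0.106,"spin":0,"claw":0},
{"dx":0,"dy":-0,"dz":-0.106,"spin":0,"claw":0},
{"dx":0,"dy":-0,"dz":-0.106,"spin":0,"claw":0},
{"dx":0,"dy":-0,"dz":-0.106,"spin":0,"claw":0},
{"dx":0,"dy":-0,"dz":-0.106,"spin":0,"claw":0},
{"dx":0,"dy":-0,"dz":-0.106,"spin":0,"claw":0},
{"dx":0,"dy":-0,"dz":-0.106,"spin":0,"claw":0},
{"dx":0,"dy":-0,"dz":-0.106,"spin":0,"claw":0},
call
{"dx":0.124,"dy":-0.056,"dz":-0.011,"spin":-0.0172,"claw":0},
{"dx":0.127,"dy":-0.049,"dz":-0.011,"spin":-0.0172,"claw":0},
{"dx":0.129,"dy":-0.042,"dz":-0.011,"spin":-0.0172,"claw":0},
{"dx":0.131,"dy":-0.035,"dz":-0.011,"spin":-0.0172,"claw":0},
{"dx":0.133,"dy":-0.028,"dz":-0.011,"spin":-0.0172,"claw":0},
{"dx":0.134,"dy":-0.021,"dz":-0.011,"spin":-0.0172,"claw":0},
{"dx":0.135,"dy":-0.013,"dz":-0.011,"spin":-0.0172,"claw":0},
{"dx":0.136,"dy":-0.006,"dz":-0.011,"spin":-0.0172,"claw":0},
{"dx":0.136,"dy":0.001,"dz":-0.011,"spin":-0.0172,"claw":0},
{"dx":0,"dy":-0,"dz":0.001,"spin":0,"claw":0},
end [0.46001541 0.06997546 0.26997688] 90.00026974714838
```

Call:
carry_out(
  steps=[
    {"dx":0,"dy":0,"dz":-0.05,"spin":0,"claw":0},
    {"dx":0,"dy":0,"dz":-0.1,"spin":0,"claw":0},
    {"dx":0,"dy":0,"dz":-0.12,"spin":0,"claw":0},
    {"dx":0,"dy":0,"dz":-0.13,"spin":0,"claw":0},
    {"dx":0,"dy":0,"dz":-0.13,"spin":0,"claw":0},
    {"dx":0,"dy":0,"dz":-0.13,"spin":0,"claw":0},
    {"dx":0,"dy":0,"dz":-0.13,"spin":0,"claw":0},
    {"dx":0,"dy":0,"dz":-0.13,"spin":0,"claw":0},
    {"dx":0,"dy":0,"dz":-0.1,"spin":0,"claw":0},
    {"dx":0,"dy":0,"dz":-0.05,"spin":0,"claw":0},
  ],
)

```text
t: 9.45
position: [0.4454, -0.1745, 0.2546]
eef_rot: [179.8, 0.0, 62.1]
ft_force: [-0.2, 0.3, -1.6]
width: 0.235
grasp_force: 59.1
```

Call:
carry_out(
  steps=[
    {"dx":0.124,"dy":-0.056,"dz":-0.009,"spin":-0.0172,"claw":0},
    {"dx":0.127,"dy":-0.049,"dz":-0.009,"spin":-0.0172,"claw":0},
    {"dx":0.129,"dy":-0.042,"dz":-0.009,"spin":-0.0172,"claw":0},
    {"dx":0.131,"dy":-0.035,"dz":-0.009,"spin":-0.0172,"claw":0},
    {"dx":0.133,"dy":-0.028,"dz":-0.009,"spin":-0.0172,"claw":0},
    {"dx":0.134,"dy":-0.021,"dz":-0.009,"spin":-0.0172,"claw":0},
    {"dx":0.135,"dy":-0.013,"dz":-0.009,"spin":-0.0172,"claw":0},
    {"dx":0.136,"dy":-0.006,"dz":-0.009,"spin":-0.0172,"claw":0},
    {"dx":0.136,"dy":0.001,"dz":-0.009,"spin":-0.0172,"claw":0},
    {"dx":0,"dy":0,"dz":0,"spin":0,"claw":0},
  ],
)

```text
t: 10.28
position: [0.4599, 0.0739, 0.2682]
eef_rot: [180.0, -0.1, 90.4]
ft_force: [-0.1, 0.7, -1.3]
width: 0.24
grasp_force: 59.1
```

```bash
python3 - <<'E'
from h import *
np.set_printoptions(precision=4,suppress=True)
s=robot.sense();print(s["t"],s["position"],s["eef_rot"])
im=robot.capture("wrist")
g=[]
for th,z in (("bar",.11),("bar_free_place",.126),("bar_taken_place",.126),("twin_crown",.126),("stand",0),("saddle_crown",.2)):
    for x in robot.spot_point("wrist",th)[:2]:
        print(th,np.round(x["location"],1),round(x["p"],2),atz(ray("wrist",x["location"]),z)); cv2.circle(im,tuple(int(v) for v in x["location"]),4,(0,0,255),1)
cv2.imwrite("pics/w2.png",im)
E
```

```text
10.2833 [0.4599 0.0739 0.2682] [179.9825  -0.1215  90.363 ]
bar [366.7  33.4] 0.64 [0.5034 0.2106 0.11  ]
bar_free_place [371.7 120. ] 0.85 [0.5092 0.1278 0.126 ]
bar_taken_place [319.  205.8] 0.52 [0.4566 0.0379 0.126 ]
twin_crown [358.9  48.2] 0.58 [0.4944 0.1943 0.126 ]
stand [357.9  46.3] 0.72 [0.5068 0.2169 0.    ]
saddle_crown [323.  231.5] 0.83 [0.4606 0.0391 0.2   ]
saddle_crown [294.9 240.4] 0.58 [0.4366 0.0308 0.2   ]
```

View pics/w2.png

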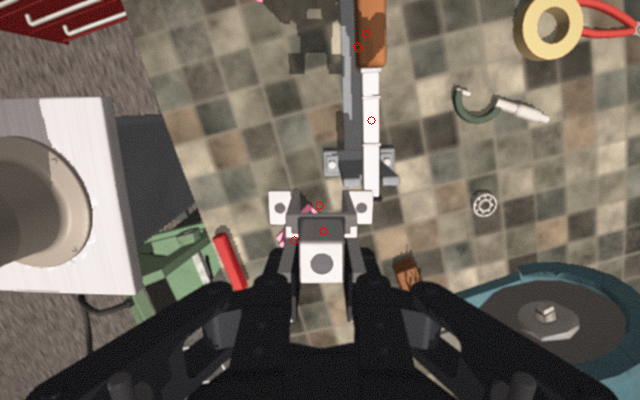

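The wrist picture shows the held saddle aligned at (321,240). The free stretch of the bar runs from about (371,70) to (372,195), with rib lines near rows 96 and 144 and the handle end at row 68. I'll measure edges along the bar and fit the held saddle.

```bash
python3 - <<'E'
from h import *
np.set_printoptions(precision=4,suppress=True)
im=robot.capture("wrist"); g=cv2.GaussianBlur(im.astype(np.float32).mean(2),(0,0),.6)
# bar side edges by row (both gradients) at z=.126
L=[];Rr=[]
for r in list(range(76,94))+list(range(102,140)):
    d=np.diff(g[r,350:395]); i=350+np.argmax(d)+1; j=350+np.argmin(d[i-349:])+(i-349)+1
    L.append(atz(ray("wrist",(i-.0,r)),.126));Rr.append(atz(ray("wrist",(j-.0,r)),.126))
for n,A in(("L",L),("R",Rr)):
    A=np.array(A);k=np.polyfit(A[:,1],A[:,0],1);res=A[:,0]-np.polyval(k,A[:,1]);m=abs(res)<.002;k=np.polyfit(A[m,1],A[m,0],1)
    print(n,"x at y=.13",np.polyval(k,.13),"slope deg",np.degrees(np.arctan(k[0])),"kept",m.sum(),len(m))
for r in range(62,200):
    pass
p=g[60:200,367:376].mean(1); print(np.round(p).astype(int).tolist())
d=np.abs(np.gradient(p)); pk=[i for i in range(1,139) if d[i]>4 and d[i]>=d[i-1] and d[i]>=d[i+1]]
for i in pk: print(60+i,round(float(d[i]),1),"y@.126",atz(ray("wrist",(371.5,60+i)),.126)[1].round(4),"y@.129",atz(ray("wrist",(371.5,60+i)),.129)[1].round(4))
s=robot.sense()
r=min(robot.masks_of("wrist","saddle"),key=lambda x:np.hypot(*(np.array(x["location"])-(321,235))))
print(r["location"],r["p"],r["pixels"].sum())
b=fit({"wrist":r["pixels"]},(s["position"][0],s["position"][1],0.,s["position"][2]-.038));print(b.x,np.degrees(b.x[2]),b.fun,"TCP-rel",b.x[:2]-s["position"][:2],b.x[3]-s["position"][2],s["eef_rot"])
E
```

```text
L x at y=.13 0.5007837177100146 slope deg -3.240133393309918 kept 56 56
R x at y=.13 0.5169399542315366 slope deg -3.6439560524693366 kept 55 56
[85, 135, 198, 231, 234, 226, 228, 241, 248, 249, 249, 249, 249, 249, 249, 249, 249, 249, 249, 249, 249, 249, 249, 249, 249, 249, 249, 243, 224, 210, 215, 226, 232, 239, 246, 249, 249, 249, 249, 249, 249, 249, 249, 249, 249, 249, 249, 249, 249, 249, 249, 249, 249, 249, 249, 249, 249, 249, 249, 249, 249, 249, 249, 249, 249, 249, 249, 249, 249, 249, 249, 249, 249, 249, 250, 245, 223, 192, 204, 229, 238, 243, 247, 249, 249, 249, 249, 249, 249, 249, 249, 249, 249, 249, 249, 249, 249, 249, 249, 249, 249, 249, 249, 249, 249, 249, 249, 249, 249, 249, 249, 249, 249, 249, 249, 249, 249, 249, 249, 249, 248, 249, 249, 249, 249, 249, 249, 249, 245, 229, 204, 195, 190, 186, 186, 189, 193, 198, 200, 198]
61 56.4 y@.126 0.1814 y@.129 0.181
67 10.1 y@.126 0.1759 y@.129 0.1756
88 16.6 y@.126 0.1566 y@.129 0.1565
91 8.8 y@.126 0.1538 y@.129 0.1537
93 7.0 y@.126 0.152 y@.129 0.1519
136 26.4 y@.126 0.1103 y@.129 0.1106
138 18.5 y@.126 0.1083 y@.129 0.1086
189 20.8 y@.126 0.0549 y@.129 0.0557
196 4.5 y@.126 0.0471 y@.129 0.048
[321.6, 225.3] 0.95 5569
[0.4591 0.0691 0.0027 0.2256] 0.1541279335727602 0.09137699753046036 TCP-rel [-0.0009  0.    ] -0.042483779041826264 [-179.9912    0.0039   89.9   ]
```

Results:
- **Bar:** centre x is 0.5089 at y 0.13, yawed +3.4°. Its apparent width of 16 mm confirms the 126 mm top height.
- **Free place:** y is about 0.1315, from the ribs, handle end and bar end.
- **Saddle:** square in the hand.

I'll move over the place and then down.

```bash
python3 - <<'E'
from h import *
print(robot.sense()["t"],robot.sense()["position"])
plan([(.5097,.1315,.20,93.3,8),(.5097,.1315,.20,93.3,2)],0,0)
E
```

```text
10.7333 [0.46000295 0.06924499 0.26814117]
call
{"dx":0.039,"dy":0.031,"dz":0.043,"spin":-0.0024,"claw":0},
{"dx":0.039,"dy":0.031,"dz":0.043,"spin":-0.0024,"claw":0},
{"dx":0.038,"dy":0.032,"dz":0.043,"spin":-0.0024,"claw":0},
{"dx":0.038,"dy":0.032,"dz":0.043,"spin":-0.0024,"claw":0},
{"dx":0.038,"dy":0.032,"dz":0.043,"spin":-0.0024,"claw":0},
{"dx":0.038,"dy":0.032,"dz":0.043,"spin":-0.0024,"claw":0},
{"dx":0.038,"dy":0.033,"dz":0.043,"spin":-0.0024,"claw":0},
{"dx":0.037,"dy":0.033,"dz":0.043,"spin":-0.0024,"claw":0},
{"dx":-0,"dy":0,"dz":-0.002,"spin":0.0002,"claw":0},
{"dx":-0,"dy":0,"dz":-0.002,"spin":0.0002,"claw":0},
end [0.5096808  0.13150519 0.20014117] 93.29314141519254
```

Call:
carry_out(
  steps=[
    {"dx":0.039,"dy":0.031,"dz":0.043,"spin":-0.0024,"claw":0},
    {"dx":0.039,"dy":0.031,"dz":0.043,"spin":-0.0024,"claw":0},
    {"dx":0.038,"dy":0.032,"dz":0.043,"spin":-0.0024,"claw":0},
    {"dx":0.038,"dy":0.032,"dz":0.043,"spin":-0.0024,"claw":0},
    {"dx":0.038,"dy":0.032,"dz":0.043,"spin":-0.0024,"claw":0},
    {"dx":0.038,"dy":0.032,"dz":0.043,"spin":-0.0024,"claw":0},
    {"dx":0.038,"dy":0.033,"dz":0.043,"spin":-0.0024,"claw":0},
    {"dx":0.037,"dy":0.033,"dz":0.043,"spin":-0.0024,"claw":0},
    {"dx":0,"dy":0,"dz":0,"spin":0,"claw":0},
    {"dx":0,"dy":0,"dz":0,"spin":0,"claw":0},
  ],
)

```text
t: 11.57
position: [0.5094, 0.1327, 0.1986]
eef_rot: [-179.9, 0.0, 93.5]
ft_force: [0.5, -0.1, -1.8]
width: 0.237
grasp_force: 59.1
```

```bash
python3 - <<'E'
from h import *
np.set_printoptions(precision=4,suppress=True)
s=robot.sense();print(s["position"],s["eef_rot"])
a=robot.capture("wrist")
P=s["position"];c,q=np.cos(np.radians(3.4)),np.sin(np.radians(3.4))
for y in np.array([-.0125,.0125]):
  pass
b=robot.capture("scene")
m=np.hstack([a[:,120:520],cv2.resize(b[100:240,200:340],(400,400),interpolation=2)])
cv2.imwrite("pics/pre.png",m)
E
```

```text
[0.5094 0.1327 0.1986] [-179.9102    0.0076   93.5092]
```

View pics/pre.png

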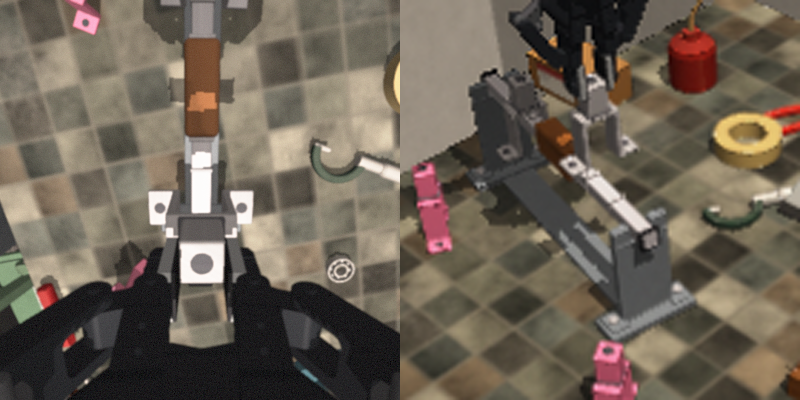

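The wrist view shows the saddle centred and square over the bar, both near column 201. Lowering it.

Call:
carry_out(
  steps=[
    {"dx":0,"dy":0,"dz":0.03,"spin":0,"claw":0},
    {"dx":0,"dy":0,"dz":0.05,"spin":0,"claw":0},
    {"dx":0,"dy":0,"dz":0.06,"spin":0,"claw":0},
    {"dx":0,"dy":0,"dz":0.06,"spin":0,"claw":0},
    {"dx":0,"dy":0,"dz":0.06,"spin":0,"claw":0},
    {"dx":0,"dy":0,"dz":0.05,"spin":0,"claw":0},
    {"dx":0,"dy":0,"dz":0.03,"spin":0,"claw":0},
    {"dx":0,"dy":0,"dz":0.02,"spin":0,"claw":0},
    {"dx":0,"dy":0,"dz":0.01,"spin":0,"claw":0},
    {"dx":0,"dy":0,"dz":0,"spin":0,"claw":0},
  ],
)

```text
t: 12.5
position: [0.5096, 0.1323, 0.1252]
eef_rot: [-180.0, -0.0, 93.5]
ft_force: [-0.4, 0.7, -0.9]
width: 0.238
grasp_force: 59.1
```

Call:
carry_out(
  steps=[
    {"dx":0,"dy":0,"dz":0.005,"spin":0,"claw":0},
    {"dx":0,"dy":0,"dz":0.005,"spin":0,"claw":0},
    {"dx":0,"dy":0,"dz":0.005,"spin":0,"claw":0},
    {"dx":0,"dy":0,"dz":0.005,"spin":0,"claw":0},
    {"dx":0,"dy":0,"dz":0.005,"spin":0,"claw":0},
    {"dx":0,"dy":0,"dz":0.005,"spin":0,"claw":0},
    {"dx":0,"dy":0,"dz":0.005,"spin":0,"claw":0},
    {"dx":0,"dy":0,"dz":0,"spin":0,"claw":0},
    {"dx":0,"dy":0,"dz":0,"spin":0,"claw":0},
    {"dx":0,"dy":0,"dz":0,"spin":0,"claw":0},
  ],
)

```text
t: 13.33
position: [0.5096, 0.1324, 0.1184]
eef_rot: [180.0, -0.0, 93.5]
ft_force: [0.7, -0.4, -1.5]
width: 0.233
grasp_force: 59.1
```

Call:
carry_out(
  steps=[
    {"dx":0,"dy":0,"dz":0.004,"spin":0,"claw":0},
    {"dx":0,"dy":0,"dz":0.004,"spin":0,"claw":0},
    {"dx":0,"dy":0,"dz":0.004,"spin":0,"claw":0},
    {"dx":0,"dy":0,"dz":0.004,"spin":0,"claw":0},
    {"dx":0,"dy":0,"dz":0,"spin":0,"claw":0},
    {"dx":0,"dy":0,"dz":0,"spin":0,"claw":0},
    {"dx":0,"dy":0,"dz":0,"spin":0,"claw":0},
    {"dx":0,"dy":0,"dz":0,"spin":0,"claw":0},
    {"dx":0,"dy":0,"dz":0,"spin":0,"claw":0},
    {"dx":0,"dy":0,"dz":0,"spin":0,"claw":0},
  ],
)

```text
t: 14.17
position: [0.5096, 0.1324, 0.1152]
eef_rot: [180.0, -0.0, 93.5]
ft_force: [0.4, 0.3, -1.3]
width: 0.235
grasp_force: 59.1
```

Call:
carry_out(
  steps=[
    {"dx":0,"dy":0,"dz":0.003,"spin":0,"claw":0},
    {"dx":0,"dy":0,"dz":0.003,"spin":0,"claw":0},
    {"dx":0,"dy":0,"dz":0.003,"spin":0,"claw":0},
    {"dx":0,"dy":0,"dz":0,"spin":0,"claw":0},
    {"dx":0,"dy":0,"dz":0,"spin":0,"claw":0},
    {"dx":0,"dy":0,"dz":0,"spin":0,"claw":0},
    {"dx":0,"dy":0,"dz":0,"spin":0,"claw":0},
    {"dx":0,"dy":0,"dz":0,"spin":0,"claw":0},
    {"dx":0,"dy":0,"dz":0,"spin":0,"claw":0},
    {"dx":0,"dy":0,"dz":0,"spin":0,"claw":0},
  ],
)

```text
t: 15.0
position: [0.5098, 0.1324, 0.1141]
eef_rot: [179.9, -0.0, 93.5]
ft_force: [-2.6, -0.2, 4.7]
width: 0.236
grasp_force: 59.9
```

Contact came at the predicted height with about 6 N. I'll open and rise.

Call:
carry_out(
  steps=[
    {"dx":0,"dy":0,"dz":-0.002,"spin":0,"claw":0},
    {"dx":0,"dy":0,"dz":0,"spin":0,"claw":0.26},
    {"dx":0,"dy":0,"dz":0,"spin":0,"claw":0.3},
    {"dx":0,"dy":0,"dz":0,"spin":0,"claw":0.35},
    {"dx":0,"dy":0,"dz":0,"spin":0,"claw":0.45},
    {"dx":0,"dy":0,"dz":0,"spin":0,"claw":0.6},
    {"dx":0,"dy":0,"dz":0,"spin":0,"claw":0.8},
    {"dx":0,"dy":0,"dz":0,"spin":0,"claw":1},
    {"dx":0,"dy":0,"dz":0,"spin":0,"claw":1},
    {"dx":0,"dy":0,"dz":0,"spin":0,"claw":1},
  ],
)

```text
t: 15.83
position: [0.5095, 0.1324, 0.1138]
eef_rot: [180.0, -0.0, 93.5]
ft_force: [-0.4, -0.2, 0.0]
width: 0.997
grasp_force: 0.0
```

Call:
carry_out(
  steps=[
    {"dx":0,"dy":0,"dz":-0.02,"spin":0,"claw":1},
    {"dx":0,"dy":0,"dz":-0.05,"spin":0,"claw":1},
    {"dx":0,"dy":0,"dz":-0.08,"spin":0,"claw":1},
    {"dx":0,"dy":0,"dz":-0.1,"spin":0,"claw":1},
    {"dx":0,"dy":0,"dz":-0.1,"spin":0,"claw":1},
    {"dx":0,"dy":0,"dz":-0.1,"spin":0,"claw":1},
    {"dx":0,"dy":0,"dz":-0.1,"spin":0,"claw":1},
    {"dx":0,"dy":0,"dz":-0.05,"spin":0,"claw":1},
    {"dx":0,"dy":0,"dz":0,"spin":0,"claw":1},
    {"dx":0,"dy":0,"dz":0,"spin":0,"claw":1},
  ],
)

```text
t: 16.67
position: [0.5095, 0.1324, 0.2339]
eef_rot: [180.0, -0.0, 93.5]
ft_force: [0.8, 0.7, -0.3]
width: 1.003
grasp_force: 0.0
```

```bash
python3 - <<'E'
from h import *
np.set_printoptions(precision=4,suppress=True)
s=robot.sense();print(s["t"],s["position"],s["eef_rot"],s["ft_force"])
a=robot.capture("wrist")
R=robot.masks_of("wrist","saddle"); c=proj("wrist",[.509,.132,.13])[0]
r=min(R,key=lambda x:np.hypot(*(np.array(x["location"])-c)));print(c,r["location"],r["p"],r["pixels"].sum())
b=fit({"wrist":r["pixels"]},(.509,.132,np.radians(3.4)));
b=fit({"wrist":r["pixels"]},(.509,.132,np.radians(3.4),.076));print(b.x,np.degrees(b.x[2]),b.fun)
# handle by colour
h=cv2.cvtColor(a,cv2.COLOR_BGR2HSV);m=((h[...,0]>4)&(h[...,0]<18)&(h[...,1]>110)).astype(np.uint8)
n,l,st,ce=cv2.connectedComponentsWithStats(m);k=1+np.argsort(-st[1:,4])[:3];print(st[k],ce[k])
for th in("bar","twin_crown","bar_taken_place"):
    for x in robot.spot_point("wrist",th)[:2]:print(th,x["location"],x["p"],atz(ray("wrist",x["location"]),.11 if th=="bar" else .126))
cv2.imwrite("pics/w3.png",a)
E
```

```text
16.6667 [0.5095 0.1324 0.2339] [179.9571  -0.007   93.4576] [ 0.7551  0.7422 -0.3313]
[322.3924 185.5154] [321.4, 178.7] 0.59 2042
[0.5077 0.1318 0.0526 0.0659] 3.014191189132369 0.012119680643081665
[[ 306   47   31   85 2493]
 [ 355  305   34   49  874]
 [ 581   85   22    1   22]] [[321.1075  89.1789]
 [370.7082 326.476 ]
 [591.5     85.    ]]
```

View pics/w3.png

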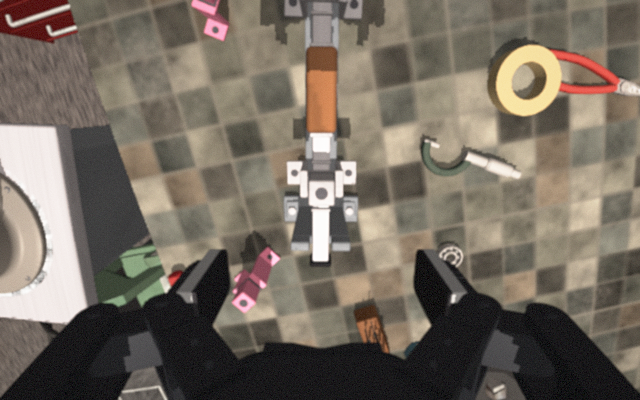

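The picture shows the saddle hanging astride the bar at (320,190) between the ribs, fully free. The handle runs from (321,47) to (321,132). Next I'll compute the handle's centre and plan the grasp.

```bash
python3 - <<'E'
from h import *
np.set_printoptions(precision=4,suppress=True)
a=robot.capture("wrist");h=cv2.cvtColor(a,cv2.COLOR_BGR2HSV);m=((h[...,0]>4)&(h[...,0]<18)&(h[...,1]>110))
for r in (55,75,95,115):
    c=np.where(m[r,290:350])[0]+290; p=[atz(ray("wrist",(v,r)),.14) for v in (c[0]-.5,c[-1]+.5)]
    print(r,c[0],c[-1],p[0],p[1],(p[0]+p[1])/2)
print("ends",atz(ray("wrist",(321,46.5)),.14),atz(ray("wrist",(321,131.5)),.14),atz(ray("wrist",(321,131.5)),.126))
plan([(.5029,.2162,.2339,93.45,5)],1,0)
E
```

```text
55 308 337 [0.4906 0.242  0.14  ] [0.5147 0.2434 0.14  ] [0.5027 0.2427 0.14  ]
75 307 337 [0.4906 0.2266 0.14  ] [0.5158 0.2281 0.14  ] [0.5032 0.2274 0.14  ]
95 308 336 [0.4922 0.211  0.14  ] [0.5161 0.2124 0.14  ] [0.5041 0.2117 0.14  ]
115 307 336 [0.4921 0.1948 0.14  ] [0.5173 0.1963 0.14  ] [0.5047 0.1955 0.14  ]
ends [0.5011 0.249  0.14  ] [0.5051 0.1818 0.14  ] [0.5051 0.1807 0.126 ]
call
{"dx":0.084,"dy":-0.001,"dz":-0.001,"spin":0,"claw":1},
{"dx":0.084,"dy":-0.001,"dz":-0.001,"spin":0,"claw":1},
{"dx":0.084,"dy":-0.001,"dz":-0.001,"spin":0,"claw":1},
{"dx":0.084,"dy":-0.001,"dz":-0.001,"spin":0,"claw":1},
{"dx":0.084,"dy":-0.001,"dz":-0.001,"spin":0,"claw":1},
end [0.5031 0.2161 0.2339] 93.45419539443147
```

Call:
carry_out(
  steps=[
    {"dx":0.083,"dy":0,"dz":0,"spin":0,"claw":1},
    {"dx":0.083,"dy":0,"dz":0,"spin":0,"claw":1},
    {"dx":0.083,"dy":0,"dz":0,"spin":0,"claw":1},
    {"dx":0.083,"dy":0,"dz":0,"spin":0,"claw":1},
    {"dx":0.083,"dy":0,"dz":0,"spin":0,"claw":1},
    {"dx":0,"dy":0,"dz":0.03,"spin":0,"claw":1},
    {"dx":0,"dy":0,"dz":0.06,"spin":0,"claw":1},
    {"dx":0,"dy":0,"dz":0.08,"spin":0,"claw":1},
    {"dx":0,"dy":0,"dz":0.08,"spin":0,"claw":1},
    {"dx":0,"dy":0,"dz":0.08,"spin":0,"claw":1},
  ],
)

```text
t: 17.8
position: [0.5043, 0.2145, 0.1664]
eef_rot: [-180.0, 0.0, 93.5]
ft_force: [0.0, 0.5, 0.7]
width: 0.997
grasp_force: 0.0
```

Call:
carry_out(
  steps=[
    {"dx":0,"dy":0,"dz":0.08,"spin":0,"claw":1},
    {"dx":0,"dy":0,"dz":0.08,"spin":0,"claw":1},
    {"dx":0,"dy":0,"dz":0.08,"spin":0,"claw":1},
    {"dx":0,"dy":0,"dz":0.07,"spin":0,"claw":1},
    {"dx":0,"dy":0,"dz":0.05,"spin":0,"claw":1},
    {"dx":0,"dy":0,"dz":0.04,"spin":0,"claw":1},
    {"dx":0,"dy":0,"dz":0.02,"spin":0,"claw":1},
    {"dx":0,"dy":0,"dz":0.01,"spin":0,"claw":1},
    {"dx":0,"dy":0,"dz":0,"spin":0,"claw":1},
    {"dx":0,"dy":0,"dz":0,"spin":0,"claw":1},
  ],
)

```text
t: 18.63
position: [0.505, 0.2153, 0.0823]
eef_rot: [179.9, -0.0, 93.5]
ft_force: [-0.0, 0.5, 0.1]
width: 1.001
grasp_force: 0.0
```

Call:
carry_out(
  steps=[
    {"dx":0,"dy":-0.004,"dz":0,"spin":0,"claw":0.7},
    {"dx":0,"dy":0,"dz":0,"spin":0,"claw":0.5},
    {"dx":0,"dy":0,"dz":0,"spin":0,"claw":0.4},
    {"dx":0,"dy":0,"dz":0,"spin":0,"claw":0.35},
    {"dx":0,"dy":0,"dz":0,"spin":0,"claw":0.3},
    {"dx":0,"dy":0,"dz":0,"spin":0,"claw":0.25},
    {"dx":0,"dy":0,"dz":0,"spin":0,"claw":0.1},
    {"dx":0,"dy":0,"dz":0,"spin":0,"claw":0},
    {"dx":0,"dy":0,"dz":0,"spin":0,"claw":0},
    {"dx":0,"dy":0,"dz":0,"spin":0,"claw":0},
  ],
)

```text
t: 19.47
position: [0.5041, 0.2152, 0.0823]
eef_rot: [179.9, -0.0, 93.4]
ft_force: [-0.5, -0.2, 5.5]
width: 0.292
grasp_force: 59.5
```

Call:
carry_out(
  steps=[
    {"dx":0,"dy":0,"dz":-0.005,"spin":0,"claw":0},
    {"dx":0,"dy":0,"dz":-0.01,"spin":0,"claw":0},
    {"dx":0,"dy":0,"dz":-0.015,"spin":0,"claw":0},
    {"dx":0,"dy":0,"dz":-0.02,"spin":0,"claw":0},
    {"dx":0,"dy":0,"dz":-0.02,"spin":0,"claw":0},
    {"dx":0,"dy":0,"dz":-0.02,"spin":0,"claw":0},
    {"dx":0,"dy":0,"dz":-0.02,"spin":0,"claw":0},
    {"dx":0,"dy":0,"dz":-0.015,"spin":0,"claw":0},
    {"dx":0,"dy":0,"dz":-0.01,"spin":0,"claw":0},
    {"dx":0,"dy":0,"dz":-0.005,"spin":0,"claw":0},
  ],
)

```text
t: 20.3
position: [0.5039, 0.2152, 0.1103]
eef_rot: [180.0, -0.0, 93.5]
ft_force: [-0.5, 0.7, -6.5]
width: 0.29
grasp_force: 59.2
```

The wrist carries the full weight, -6.5 N. Continuing up.

Call:
carry_out(
  steps=[
    {"dx":0,"dy":0,"dz":-0.01,"spin":0,"claw":0},
    {"dx":0,"dy":0,"dz":-0.025,"spin":0,"claw":0},
    {"dx":0,"dy":0,"dz":-0.04,"spin":0,"claw":0},
    {"dx":0,"dy":0,"dz":-0.05,"spin":0,"claw":0},
    {"dx":0,"dy":0,"dz":-0.06,"spin":0,"claw":0},
    {"dx":0,"dy":0,"dz":-0.06,"spin":0,"claw":0},
    {"dx":0,"dy":0,"dz":-0.05,"spin":0,"claw":0},
    {"dx":0,"dy":0,"dz":-0.04,"spin":0,"claw":0},
    {"dx":0,"dy":0,"dz":-0.02,"spin":0,"claw":0},
    {"dx":0,"dy":0,"dz":-0.01,"spin":0,"claw":0},
  ],
)

```text
t: 21.13
position: [0.504, 0.2152, 0.1837]
eef_rot: [179.9, -0.0, 93.5]
ft_force: [0.4, 0.4, -6.1]
width: 0.29
grasp_force: 59.3
```

Call:
carry_out(
  steps=[
    {"dx":0,"dy":0,"dz":0,"spin":0,"claw":0},
    {"dx":0,"dy":0,"dz":0,"spin":0,"claw":0},
    {"dx":0,"dy":0,"dz":0,"spin":0,"claw":0},
    {"dx":0,"dy":0,"dz":0,"spin":0,"claw":0},
    {"dx":0,"dy":0,"dz":0,"spin":0,"claw":0},
    {"dx":0,"dy":0,"dz":0,"spin":0,"claw":0},
    {"dx":0,"dy":0,"dz":0,"spin":0,"claw":0},
    {"dx":0,"dy":0,"dz":0,"spin":0,"claw":0},
    {"dx":0,"dy":0,"dz":0,"spin":0,"claw":0},
    {"dx":0,"dy":0,"dz":0,"spin":0,"claw":0},
  ],
)

```text
t: 21.97
position: [0.5037, 0.2152, 0.1828]
eef_rot: [180.0, -0.0, 93.5]
ft_force: [0.7, -0.3, -6.5]
width: 0.29
grasp_force: 59.3
```

```bash
python3 - <<'E'
from h import *
np.set_printoptions(precision=4,suppress=True)
s=robot.sense();print(s["t"],s["position"],s["ft_force"],s["wrist_torque"],s["joint_vel"])
# predicted vs seen crowns/ends: project level bar's crowns & compare with network points
Y=np.array([-np.sin(np.radians(3.45)),np.cos(np.radians(3.45)),0]);o=np.array([.5039,.2152,.11+s["position"][2]-.0823])
for c in("scene","top"):
    robot.capture(c)
    for n,k in(("bar",0),("saddle_crown",-.085),("twin_crown",.085)):
        X=o+Y*k+[0,0,.016 if k else 0]; q=robot.spot_point(c,n); g=proj(c,X)[0]
        print(c,n,g,[np.round(v["location"],1).tolist()+[round(v["p"],2)] for v in sorted(q,key=lambda v:np.hypot(*(np.array(v["location"])-g)))[:1]])
E
```

```text
21.9667 [0.5037 0.2152 0.1828] [ 0.6569 -0.3065 -6.527 ] [-0.0021  0.0069  0.0031] [ 0.0064 -0.0496 -0.0603  0.123  -0.0302  0.0314]
scene bar [251.9964 126.0374] [[253.9, 127.2, 0.93]]
scene saddle_crown [267.0201 135.2119] [[266.7, 136.7, 0.79]]
scene twin_crown [236.9656 108.2787] [[235.0, 109.4, 0.48]]
top bar [220.7899 206.4683] [[219.1, 207.4, 0.97]]
top saddle_crown [256.7625 204.9293] [[254.9, 207.4, 0.76]]
top twin_crown [181.1007 207.7395] [[191.5, 250.9, 0.47]]
```

The bar is level, still and 10 cm up. Both crowns are within about 2.5 px of where a level bar would put them, apart from the twin in the top view, where only the pink look-alike was reported. Handing in.

```bash
python3 -c "
from cell import robot
print(robot.sign_off())"
```

```text
the job is handed in; nothing more can be done
None
```

I hung the steel saddle on the free right-hand place and let go, then lifted the bar about 10 cm straight up by its handle and handed the job in with it held still and level, both saddles on it; the hand-in returned no verdict.

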